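Uncover the gas filter

ROBOT

A 6-joint arm with a two-finger parallel gripper is mounted at the origin on a cart in front of the work surface, level with it; the furniture and walls round the work are solid. World frame = base frame: x ahead of the robot, y to its left, z up, the work surface at z = 0. Lengths are in m, angles in rad, forces in N, time in s.
With the tool pointing down it reaches from about 0.375 to 0.975 m from the base axis. Payload 3.8 kg.
Tool frame: the origin (TCP) lies midway between the tips of the shut fingers; the grasp point (between the pads) lies 19 mm behind it; z points along the fingers, y is the line along which they close (so a half turn about z gives the same grasp; the last joint's range is limited). The gripper opens to 85 mm and grips with 20 to 120 N. Pads are 22 mm wide; open, the fingers measure 114 mm over their backs; the gripper's body (76 mm by 85 mm) begins 54 mm behind the grasp point. The pads swing forward as they close: fully open they stand 13 mm farther back than shut.
Start: joints at [-1.256, 0.264, 1.604, -0, 1.274, -0.037], TCP at [0.233, -0.634, 0.231] pointing down, gripper open.
Joint ranges: [-2.63, 2.63], [-0.94, 2.18], [0.31, 2.57], [-1.31, 4.45], [0, 2.66], [-2.55, 2.55]. Speed limits (rad/s): [2.57, 2.57, 3.14, 3.14, 3.14, 3.14].

INTERFACE

Orientations are given as a rotation vector (axis times angle).
In Python, from workcell import read_state, vision, ticket gives the robot as it stands. The module is installed in compiled form; this text tells all that it offers.
- The arm moves only by the tool jog_arm, never from a script. Its arguments are lists of equal length, an entry for each row: "turn": the turn, a rotation vector about the tool's x, y, z in rad, a list of three; "delta_pos": the shift along the tool's x, y, z in m, a list of three; "gripper": the finger opening in m, from 0 to 0.0854. In form: {"turn": [[rx, ry, rz], ...], "delta_pos": [[dx, dy, dz], ...], "gripper": [gripper, ...]}. A call has 1 to 20 rows; each row shifts and turns the commanded pose from where the row before left it, along the tool's axes as they then stand; what a row does not reach is not made up. A row lasts 1/12 s, in which the tool goes at most 41.7 mm and 7.16 degrees, less where a joint would pass 70% of its speed; a pose out of reach is approached as far as the arm can. A call with a gripper value outside its range is refused whole. The fingers move at their own pace and stop on an object; "grip_force" is the grip in N (left out, the last holds). Time passes only in rows, so rows that do not move let the fingers close. It gives the time, the measured TCP pose, the force, the opening and the grip force at its end, in the units of the state.
- read_state(): the state, without advancing time (a new reading comes with each control period).
- vision.read_camera(name): name is "side" or "top" or "wrist"; returns the picture (384x512x3 uint8, red, green, blue); there is no depth.
- vision.calibration(name): a dict with "vfov" (degrees; the focal length in pixels is half the picture's height over the tangent of half this angle, whatever the lens; pixels are square), "cx", "cy" (the principal point, pixels), "R" (3x3) and "t" (3): a world point X has camera coordinates R X + t; the wrist camera has in their place "mount" (4x4, takes a point from camera to tool coordinates, whose origin is the TCP and whose axes are the flange's). Camera axes: x right, y down, z forward; pixel columns grow to the right and rows downward; lengths in m; the calibration is good to about 2 mm. A picture is of the moment at which its call begins: read the wrist's pose just before it. calibration takes no time and is no camera call.
- ticket.finish_job(): hands the job in; it is judged then, once.
The state is a dict: "time": time; "q": joint angles; "joint_vel": joint speeds; "joint_torque": joint torques, N m; "tool_pos": TCP position; "tcp_rot": TCP orientation; "wrist_force": force on the tool from outside, world axes, zero at the start; "torque": the same for the moment, N m; "width": opening from 0.0 (shut) to 1.0 (fully open); "grip_force": force on a finger pad.
Only numpy, scipy, OpenCV 4.12 (cv2) and the standard library are available. Lean on these libraries where they do the work, as an engineer would, in place of code of your own. Each camera call takes 0.05 s, during which the arm holds its last target. There are 200 camera calls.

TASK

Open the white gas filter box: press its orange snap tab fully in so that the blue cover springs loose, let the tab go, then push the cover by its rib off the filter, along its guides, until it stops against the end of the ledge. Only press and push: do not lift the cover, and leave the small things standing around the box where they are.

Things in the scene. Friction and masses are not known exactly. Their poses are not given: they have to be found in the camera images.
- filter_box: White filter box, fixed to the worktop, 104 (x) x 226 (y) x 43 mm high; the tab's bracket reaches to x = -82 mm. Origin: on the worktop under its middle; z up; +y is the way the cover slides; the tab is on the -x side. -y half: seat with the filter, under the cover. +y half: open ledge to park the cover. Seat and ledge are one level floor 30 mm up, with guide rails at x = +/-40 to 50 mm.
- end_stop (a point): Foot of the end stop of the ledge, on its floor, 98 mm to +y of the box's middle. The cover's leading edge comes to rest against it. The stop, the end wall on the seat side (y = -97 mm) and the grey lips that hold the cover down (inner edges at x = +/-34.5 mm, from y = -97 to +20 mm) are all 43 mm high above the worktop.
- cover: Loose blue plate, 76 (x) x 88 (y) x 8 mm, about 0.1 kg, rib across its top. Origin: centre of its underside; axes as the box's. In the box's frame: shut at y = -52 mm; the tab pressed, a spring shoves it to y = -44 mm, over the tab's catch, and it can then be pushed on to +y with 2 to 8 N; at the end stop y = +54 mm. From y = +43 mm the catch springs up behind it. Until pressed the catch bars its way.
- rib (a point): Middle of the cover's rib, 18 mm above the cover's underside. The rib is 44 (x) x 12 (y) mm and 18 mm tall above the 8 mm plate, so its top is 8 mm above this point and the plate's top 10 mm below it. Its faces lie 6 mm to either side along y; push the -y face towards +y.
- tab_top (a point): Centre of the top face of the orange snap tab, 26 (x) x 28 (y) mm, 52 mm above the worktop, 9 mm higher than the box's lips; at x = -69, y = -5 mm in the box's frame. It is pressed straight down.
- snap_tab (a joint): How far the snap tab is pressed down, m: 0 at rest, 0.007 against its stop. The cover is released at about 0.005. Spring of 1.5 to 2.6 N, and about 3 N of friction while the catch holds the cover. Let go, it rises until its catch touches the cover's underside (about 0.003 to 0.006), and returns to 0 when the cover has gone past.
- vial_1: Bystander: small standing screw-cap vial with a yellow cap, 13 mm across, 48 high; origin at the centre of its underside.
- vial_2: Bystander: small standing screw-cap vial with a green cap, 13 mm across, 48 high; origin at the centre of its underside.
- battery_aa: Bystander: standing red AA battery, 15 mm across, 50 high; origin at the centre of its underside.
- objective_case: Bystander: black round screw-top case, 43 mm across, 66 high; origin at the centre of its underside.
- dish_b: Bystander: small clear round dish, 40 mm across, 14 high; origin at the centre of its underside.
- usb_stick: Bystander: blue USB stick lying flat, 18x53x8 mm; origin at the centre of its underside.
Not all that is in view belongs to the job. Several things have the shape of the cover; the one meant has the colours described above.

How it is judged:
By the outcome, as a careful person would: the job done as asked, in the order asked, and still so for the second after the job is handed in, with the robot touching nothing.
It also fails if it takes over 42 s, if anything falls off the work surface, if the arm or the gripper's body presses on something with over 40 N, if the wrist force passes 120 N, or if a joint passes its speed limit or range.

## Working session

There is one attempt and no reset: what is moved stays moved. The work goes in short steps, Python scripts to look and compute and a tool call to move; the robot and the scene stay as the last step left them, time stands still between calls to the robot, and variables do not carry over. Pictures are saved under pics/ and viewed, at most 10 in all, crops included, and the job is handed in when it is done.

Besides the shell and the picture viewer there is one more tool, called after "Call:" by a JSON object that holds its "op" and its "data", one argument or row to a line. jog_arm: Moves the arm, as the interface text tells. Its arguments: {"type":"object","properties":{"turn":{"type":"array","items":{"type":"array","items":{"type":"number"}}},"delta_pos":{"type":"array","items":{"type":"array","items":{"type":"number"}}},"gripper":{"type":"array","items":{"type":"number"}},"grip_force":{"type":"number"}},"required":["turn","delta_pos","gripper"]}

```bash
mkdir -p pics; python3 - <<'E'
from workcell import read_state, vision
import cv2,numpy as np
s=read_state();print(s['time'],s['tool_pos'],s['tcp_rot'],s['wrist_force'],s['width'])
for n in('top','side'):
    im=vision.read_camera(n);cv2.imwrite(f'pics/{n}0.png',im[:,:,::-1]);c=vision.calibration(n);print(n,c)
print(vision.calibration('wrist'))
E
```

```text
0.0 [ 0.23234053 -0.63297812  0.22995377] [-3.09095423e+00 -5.49315034e-01  4.59486149e-04] [ 0.32852641  0.42846096 -0.50446895] 0.9962325107191554
top {'vfov': 52.95237112933994, 'cx': 258.23889022482456, 'cy': 191.09623656004018, 'R': array([[ 0.02510814, -0.99946599, -0.02091201],
       [-0.99935497, -0.0245571 , -0.02620277],
       [ 0.02567524,  0.02155642, -0.99943789]]), 't': array([0.06580804, 0.54582377, 0.9156504 ])}
side {'vfov': 44.30378439657316, 'cx': 259.9214352033112, 'cy': 180.72536722467444, 'R': array([[-0.24707759, -0.96898937, -0.00350388],
       [-0.63655441,  0.1650359 , -0.75336687],
       [ 0.73058275, -0.18390966, -0.65759113]]), 't': array([0.22957602, 0.39892382, 0.58523856])}
{'vfov': 63.930008476189144, 'cx': 252.30202323553337, 'cy': 191.60343333341837, 'mount': array([[-1.22599164e-03, -9.62378958e-01, -2.71708001e-01,
         6.84970936e-02],
       [ 9.99999086e-01, -1.33455560e-03,  2.14780969e-04,
         6.00243688e-04],
       [-5.69310121e-04, -2.71707490e-01,  9.62379715e-01,
        -1.43666367e-01],
       [ 0.00000000e+00,  0.00000000e+00,  0.00000000e+00,
         1.00000000e+00]])}
```

View pics/top0.png

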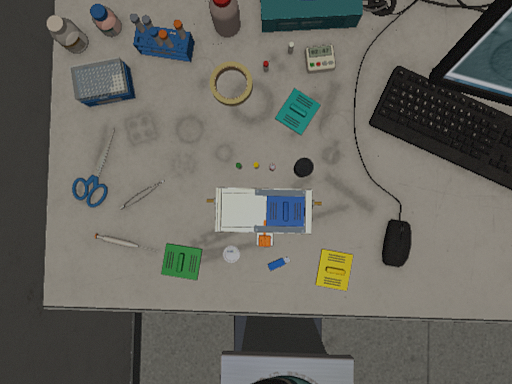

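View pics/side0.png

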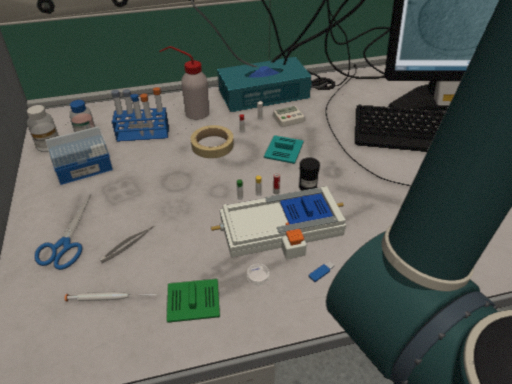

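The top view shows the box at about (264,210). Its blue cover is on the right (285,211), so +y of the box runs to the left of the image, and the orange tab is at (265,240). The vials, battery and case stand on the far side at rows 165–168. The dish (231,254) and USB stick (278,264) are on the near side.

```bash
cat > h.py <<'E'
import numpy as np,cv2
from workcell import read_state, vision
from scipy.spatial.transform import Rotation as Ro
def cam(n,s=None):
    c=vision.calibration(n);f=192/np.tan(np.radians(c['vfov']/2))
    if n=='wrist':
        T=np.eye(4);T[:3,:3]=Ro.from_rotvec(s['tcp_rot']).as_matrix();T[:3,3]=s['tool_pos'];M=T@c['mount'];return f,c['cx'],c['cy'],M[:3,:3],M[:3,3]
    return f,c['cx'],c['cy'],c['R'].T,-c['R'].T@c['t']
def ray(C,p,z):
    f,cx,cy,R,o=C;p=np.atleast_2d(p).astype(float)
    d=np.c_[(p[:,0]-cx)/f,(p[:,1]-cy)/f,np.ones(len(p))]@R.T
    return o+d*((z-o[2])/d[:,2])[:,None]
def proj(C,X):
    f,cx,cy,R,o=C;q=(np.atleast_2d(X)-o)@R;return q[:,:2]/q[:,2:]*f+[cx,cy]
def blobs(im,lo,hi,roi,amin=20):
    h=cv2.cvtColor(im,cv2.COLOR_RGB2HSV);m=cv2.inRange(h,lo,hi);k=np.zeros_like(m);x0,y0,x1,y1=roi;k[y0:y1,x0:x1]=255
    cs,_=cv2.findContours(m&k,cv2.RETR_EXTERNAL,cv2.CHAIN_APPROX_NONE)
    return sorted([c for c in cs if cv2.contourArea(c)>amin],key=cv2.contourArea)[::-1]
def rect(C,c,z):
    P=ray(C,c[:,0],z)[:,:2].astype(np.float32);return cv2.minAreaRect(P*1000)
E
python3 - <<'E'
from h import *
im=cv2.imread('pics/top0.png')[:,:,::-1].copy();C=cam('top')
R=(200,180,330,255)
for nm,lo,hi,z in(('blue',(105,120,60),(125,255,255),.038),('orange',(5,150,120),(20,255,255),.052),('white',(0,0,190),(60,60,255),.043)):
    for c in blobs(im,lo,hi,R)[:3]: print(nm,cv2.contourArea(c),cv2.boundingRect(c),rect(C,c,z))
im=cv2.imread('pics/side0.png')[:,:,::-1].copy();C=cam('side')
for c in blobs(im,(5,150,120),(20,255,255),(270,220,320,270))[:2]: print('side or',rect(C,c,.052),cv2.boundingRect(c))
a=cv2.imread('pics/top0.png')[150:280,190:340];b=cv2.imread('pics/side0.png')[170:290,205:355]
cv2.imwrite('pics/crop.png',np.vstack([cv2.resize(a[20:100],(750,400)[0:2] if 0 else (675,360)),cv2.resize(b,(675,540))[300-300:240]]))
E
```

```text
blue 1026.0 (266, 196, 39, 30) ((499.8586730957031, 15.734546661376953), (67.12109375, 87.62630462646484), 1.261198878288269)
orange 100.0 (259, 232, 11, 15) ((434.3329772949219, 62.57040023803711), (31.72783660888672, 22.731246948242188), 1.3972164392471313)
side or ((427.50689697265625, 63.1219596862793), (26.511131286621094, 26.91816520690918), 89.9571533203125) (287, 229, 17, 13)
```

View pics/crop.png

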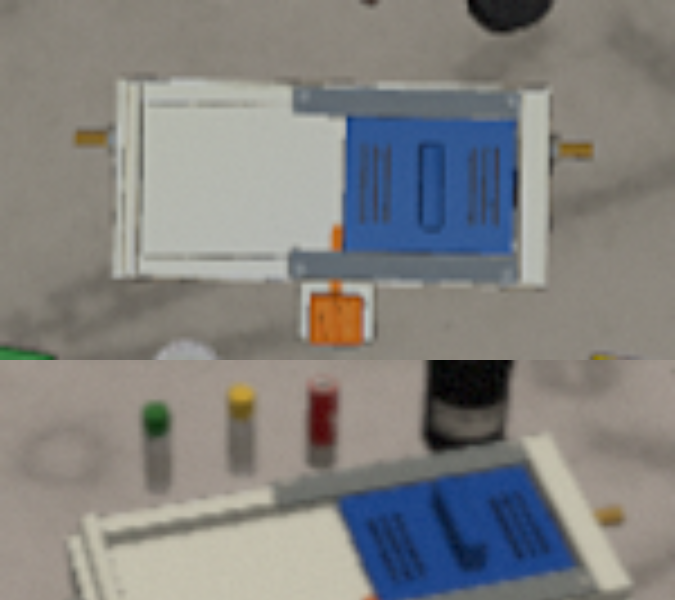

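The cover centre is at about (0.500, 0.016) and the tab at about (0.429, 0.062), with a yaw of about +1.3°. The visible cover measures 67×88 mm, against an expected 69×88 mm, so it fits. I'll align the tool, close the fingers and move over the box.

Call:
{"op": "jog_arm", "data": {
  "turn": [
    [0,0,0.11],
    [0,0,0.11],
    [0,0,0.11]
  ],
  "delta_pos": [
    [0,0,0],
    [0,0,0],
    [0,0,0]
  ],
  "gripper": [0,0,0],
  "grip_force": 40
}}

```text
time: 0.35
tool_pos: [0.2325, -0.6332, 0.2304]
tcp_rot: [-3.14, -0.026, 0.001]
wrist_force: [0.0, 0.1, 0.9]
width: 0.604
grip_force: 0.0
```

Call:
{"op": "jog_arm", "data": {
  "turn": [
    [0,0,0],
    [0,0,0],
    [0,0,0],
    [0,0,0],
    [0,0,0],
    [0,0,0],
    [0,0,0],
    [0,0,0],
    [0,0,0],
    [0,0,0],
    [0,0,0],
    [0,0,0],
    [0,0,0],
    [0,0,0],
    [0,0,0],
    [0,0,0],
    [0,0,0],
    [0,0,0],
    [0,0,0],
    [0,0,0]
  ],
  "delta_pos": [
    [0.013,-0.037,0],
    [0.013,-0.037,0],
    [0.013,-0.037,0],
    [0.013,-0.037,0],
    [0.013,-0.037,0],
    [0.013,-0.037,0],
    [0.013,-0.037,0],
    [0.013,-0.037,0],
    [0.013,-0.037,0],
    [0.013,-0.037,0],
    [0.013,-0.037,0],
    [0.013,-0.037,0],
    [0.013,-0.037,0],
    [0.013,-0.037,0],
    [0.013,-0.037,0],
    [0.013,-0.037,0],
    [0.013,-0.037,0],
    [0.013,-0.037,0],
    [0,0,0],
    [0,0,0]
  ],
  "gripper": [0,0,0,0,0,0,0,0,0,0,0,0,0,0,0,0,0,0,0,0]
}}

```text
time: 2.02
tool_pos: [0.4519, 0.0392, 0.2308]
tcp_rot: [3.141, 0.042, -0.002]
wrist_force: [-0.1, -0.6, -1.1]
width: -0.002
grip_force: 0.0
```

```bash
python3 - <<'E'
from h import *
s=read_state();im=vision.read_camera('wrist');cv2.imwrite('pics/w1.png',im[:,:,::-1])
print(s['time'],s['tool_pos'],Ro.from_rotvec(s['tcp_rot']).as_matrix().round(4),s['width'])
C=cam('wrist',s)
for nm,lo,hi,z in(('blue',(105,120,60),(125,255,255),.038),('orange',(5,150,120),(20,255,255),.052)):
    for c in blobs(im,lo,hi,(0,0,512,384),100)[:3]: print(nm,cv2.boundingRect(c),rect(C,c,z))
E
```

```text
2.0167 [0.4518811  0.03919667 0.23083546] [[ 9.996e-01  2.680e-02 -1.100e-03]
 [ 2.680e-02 -9.996e-01 -2.000e-04]
 [-1.100e-03  2.000e-04 -1.000e+00]] -0.0023928861982871856
blue (236, 92, 83, 69) ((498.22015380859375, 13.226804733276367), (87.09326934814453, 69.82292938232422), 89.99491882324219)
blue (242, 216, 31, 14) ((383.378662109375, 31.095369338989258), (15.496737480163574, 34.03044509887695), 25.19561767578125)
orange (220, 173, 25, 29) ((433.8539733886719, 60.15377426147461), (31.431699752807617, 26.330310821533203), 1.4450442790985107)
```

View pics/w1.png

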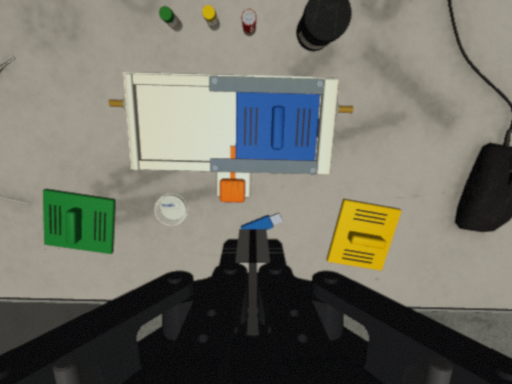

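The wrist view shows the tab at px (232,190) and the rib at (277,127). The cover (0.498, 0.013) and tab (0.430, 0.061) agree with the top view within 3 mm. Next I'll go above the tab, then press.

Call:
{"op": "jog_arm", "data": {
  "turn": [
    [0,0,0],
    [0,0,0],
    [0,0,0],
    [0,0,0],
    [0,0,0],
    [0,0,0],
    [0,0,0],
    [0,0,0]
  ],
  "delta_pos": [
    [-0.0036,-0.0038,0.0275],
    [-0.0036,-0.0038,0.0275],
    [-0.0036,-0.0038,0.0275],
    [-0.0036,-0.0038,0.0275],
    [-0.0036,-0.0038,0.0275],
    [-0.0036,-0.0038,0.0275],
    [0,0,0],
    [0,0,0]
  ],
  "gripper": [0,0,0,0,0,0,0,0]
}}

```text
time: 2.73
tool_pos: [0.4278, 0.0581, 0.065]
tcp_rot: [3.141, 0.031, -0.007]
wrist_force: [0.7, 0.3, 0.0]
width: 0.002
grip_force: 0.0
```

```bash
python3 - <<'E'
from h import *
s=read_state();im=vision.read_camera('wrist')
print(s['time'],s['tool_pos'],s['wrist_force'])
C=cam('wrist',s);print('tip px',proj(C,s['tool_pos']))
cv2.imwrite('pics/w2.png',im[:,:,::-1])
for nm,lo,hi,z in(('blue',(105,120,60),(125,255,255),.038),('orange',(5,150,120),(20,255,255),.052)):
    for c in blobs(im,lo,hi,(0,0,512,384),100)[:2]: print(nm,cv2.boundingRect(c),rect(C,c,z))
E
```

```text
2.7333 [0.42780207 0.05812098 0.06498462] [0.66914691 0.28477501 0.04222716]
tip px [[251.07632339 244.76945535]]
blue (254, 27, 177, 142) ((498.703125, 13.700611114501953), (70.92989349365234, 87.32373046875), 0.10589631646871567)
orange (223, 209, 50, 34) ((432.84173583984375, 60.34446334838867), (19.35515594482422, 26.94040298461914), 1.042234182357788)
orange (244, 142, 9, 25) ((472.1598205566406, 60.524566650390625), (12.32075309753418, 4.126227378845215), 1.0594884157180786)
```

View pics/w2.png

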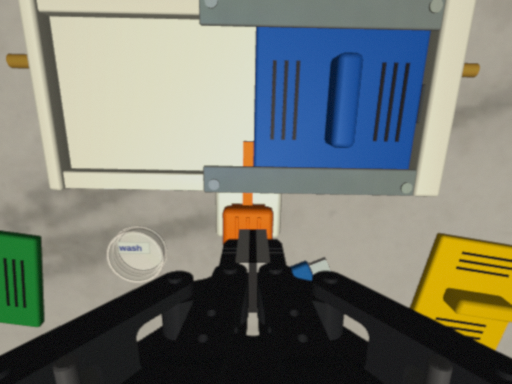

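The close view shows the tab straight under the tip: tab px (248,215), centre y 0.0603. I'll shift 2 mm and press gently.

Call:
{"op": "jog_arm", "data": {
  "turn": [
    [0,0,0],
    [0,0,0],
    [0,0,0],
    [0,0,0],
    [0,0,0],
    [0,0,0],
    [0,0,0],
    [0,0,0]
  ],
  "delta_pos": [
    [0.002,-0.002,0.004],
    [0,0,0.004],
    [0,0,0.003],
    [0,0,0.003],
    [0,0,0.002],
    [0,0,0.002],
    [0,0,0],
    [0,0,0]
  ],
  "gripper": [0,0,0,0,0,0,0,0]
}}

```text
time: 3.45
tool_pos: [0.4323, 0.0617, 0.0485]
tcp_rot: [-3.141, -0.034, -0.001]
wrist_force: [1.0, 0.2, 1.7]
width: 0.001
grip_force: 0.6
```

Call:
{"op": "jog_arm", "data": {
  "turn": [
    [0,0,0],
    [0,0,0],
    [0,0,0]
  ],
  "delta_pos": [
    [0,0,0.001],
    [0,0,0],
    [0,0,0]
  ],
  "gripper": [0,0,0]
}}

```text
time: 3.7
tool_pos: [0.4323, 0.0617, 0.0475]
tcp_rot: [-3.141, -0.034, -0.001]
wrist_force: [1.6, -0.4, 1.6]
width: -0.006
grip_force: 1.1
```

```bash
python3 - <<'E'
from h import *
s=read_state();im=vision.read_camera('wrist')
print(s['time'],s['tool_pos'],s['wrist_force'])
C=cam('wrist',s)
for nm,lo,hi,z in(('blue',(105,120,60),(125,255,255),.038),):
    for c in blobs(im,lo,hi,(0,0,512,384),100)[:1]: print(nm,cv2.boundingRect(c),rect(C,c,z))
E
```

```text
3.7 [0.43230748 0.06171742 0.0474915 ] [ 1.64058316 -0.4399245   1.60065254]
blue (261, 29, 197, 157) ((498.5781555175781, 13.859506607055664), (71.15164947509766, 87.5482177734375), 0.01614663004875183)
```

Call:
{"op": "jog_arm", "data": {
  "turn": [
    [0,0,0],
    [0,0,0],
    [0,0,0],
    [0,0,0]
  ],
  "delta_pos": [
    [0,0,0.001],
    [0,0,0.001],
    [0,0,0],
    [0,0,0]
  ],
  "gripper": [0,0,0,0]
}}

```text
time: 4.08
tool_pos: [0.432, 0.0617, 0.0453]
tcp_rot: [-3.141, -0.034, -0.0]
wrist_force: [2.2, -0.3, 1.1]
width: -0.004
grip_force: 1.0
```

Call:
{"op": "jog_arm", "data": {
  "turn": [
    [0,0,0],
    [0,0,0],
    [0,0,0]
  ],
  "delta_pos": [
    [0,0,0.001],
    [0,0,0],
    [0,0,0]
  ],
  "gripper": [0,0,0]
}}

```text
time: 4.33
tool_pos: [0.432, 0.0617, 0.0448]
tcp_rot: [-3.141, -0.034, 0.0]
wrist_force: [0.1, -0.4, 7.1]
width: 0.003
grip_force: 3.7
```

```bash
python3 - <<'E'
from h import *
s=read_state();im=vision.read_camera('wrist')
print(s['time'],s['tool_pos'],s['wrist_force'])
C=cam('wrist',s)
for nm,lo,hi,z in(('blue',(105,120,60),(125,255,255),.038),):
    for c in blobs(im,lo,hi,(0,0,512,384),100)[:1]: print(nm,cv2.boundingRect(c),rect(C,c,z))
E
```

```text
4.3333 [0.43200344 0.06167479 0.04479835] [ 0.0583065  -0.44061924  7.06339541]
blue (245, 26, 198, 160) ((498.59075927734375, 21.644580841064453), (71.15503692626953, 87.57041931152344), 0.017351442947983742)
```

Released: the cover jumped about 7.8 mm in y and the tab sits on its stop at 7 N. Now I let the tab go and move behind the rib.

Call:
{"op": "jog_arm", "data": {
  "turn": [
    [0,0,0],
    [0,0,0],
    [0,0,0],
    [0,0,0],
    [0,0,0],
    [0,0,0],
    [0,0,0],
    [0,0,0]
  ],
  "delta_pos": [
    [0,0,-0.01],
    [0,0,-0.02],
    [0,0,-0.02],
    [0.022,0.024,0],
    [0.022,0.024,0],
    [0.022,0.024,0],
    [0,0,0],
    [0,0,0]
  ],
  "gripper": [0,0,0,0,0,0,0,0]
}}

```text
time: 5.05
tool_pos: [0.4994, -0.0097, 0.0941]
tcp_rot: [-3.141, -0.03, 0.003]
wrist_force: [-0.1, -0.1, -0.4]
width: 0.002
grip_force: 0.0
```

```bash
python3 - <<'E'
from h import *
s=read_state();im=vision.read_camera('wrist');t=vision.read_camera('top')
print(s['time'],s['tool_pos'],s['wrist_force'])
cv2.imwrite('pics/w3.png',im[:,:,::-1])
C=cam('wrist',s)
print(proj(C,s['tool_pos']))
for c in blobs(im,(105,120,60),(125,255,255),(0,0,512,384),100)[:2]: print(cv2.boundingRect(c),rect(C,c,.038))
E
```

```text
5.05 [ 0.4993815  -0.00969961  0.09410631] [-0.05422291 -0.05982772 -0.43726049]
[[251.07982061 244.76214013]]
(138, 160, 133, 98) ((497.0618591308594, 21.928239822387695), (87.36958312988281, 70.39643096923828), 89.99990844726562)
```

View pics/w3.png

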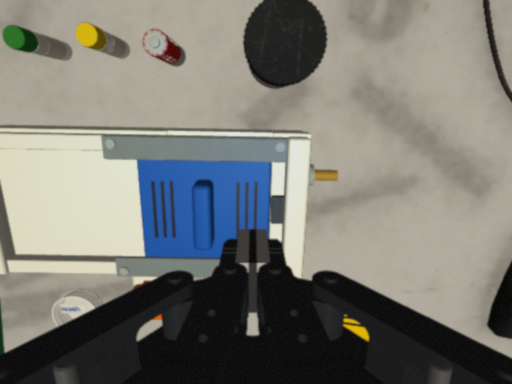

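Cover at y 0.022, with the rib's -y face at px col 215, clear of the tip (cols 238–267); the bystanders are untouched. I'll descend behind the rib, then push.

Call:
{"op": "jog_arm", "data": {
  "turn": [
    [0,0,0],
    [0,0,0],
    [0,0,0],
    [0,0,0],
    [0,0,0],
    [0,0,0]
  ],
  "delta_pos": [
    [0,0,0.015],
    [0,0,0.015],
    [0,0,0.01],
    [0,0,0.008],
    [0,0,0],
    [0,0,0]
  ],
  "gripper": [0,0,0,0,0,0]
}}

```text
time: 5.65
tool_pos: [0.4986, -0.0084, 0.0458]
tcp_rot: [-3.141, -0.035, 0.003]
wrist_force: [0.1, -0.7, -0.9]
width: -0.003
grip_force: 0.0
```

Call:
{"op": "jog_arm", "data": {
  "turn": [
    [0,0,0],
    [0,0,0],
    [0,0,0],
    [0,0,0],
    [0,0,0],
    [0,0,0],
    [0,0,0],
    [0,0,0],
    [0,0,0],
    [0,0,0]
  ],
  "delta_pos": [
    [0,-0.004,0],
    [0,-0.004,0],
    [0,-0.004,0],
    [0,-0.004,0],
    [0,-0.004,0],
    [0,-0.004,0],
    [0,-0.004,0],
    [0,-0.004,0],
    [0,-0.004,0],
    [0,-0.004,0]
  ],
  "gripper": [0,0,0,0,0,0,0,0,0,0]
}}

```text
time: 6.48
tool_pos: [0.4986, 0.0314, 0.0464]
tcp_rot: [3.141, 0.034, 0.0]
wrist_force: [1.2, -1.8, 2.4]
width: -0.004
grip_force: 1.4
```

```bash
python3 - <<'E'
from h import *
s=read_state();im=vision.read_camera('wrist')
print(s['time'],s['tool_pos'],s['wrist_force'])
C=cam('wrist',s)
for c in blobs(im,(105,120,60),(125,255,255),(0,0,512,384),100)[:2]: print(cv2.boundingRect(c),rect(C,c,.038))
E
```

```text
6.4833 [0.49857984 0.03143274 0.0463811 ] [ 1.20003054 -1.83233688  2.36816126]
(132, 168, 171, 118) ((502.0357971191406, 49.40966033935547), (86.9117431640625, 66.90213012695312), 89.88220977783203)
```

The cover slides along with it, at about 2 N and 27 mm so far. I keep pushing.

Call:
{"op": "jog_arm", "data": {
  "turn": [
    [0,0,0],
    [0,0,0],
    [0,0,0],
    [0,0,0],
    [0,0,0],
    [0,0,0],
    [0,0,0],
    [0,0,0],
    [0,0,0],
    [0,0,0],
    [0,0,0],
    [0,0,0],
    [0,0,0],
    [0,0,0],
    [0,0,0],
    [0,0,0]
  ],
  "delta_pos": [
    [0,-0.004,0],
    [0,-0.004,0],
    [0,-0.004,0],
    [0,-0.004,0],
    [0,-0.004,0],
    [0,-0.004,0],
    [0,-0.004,0],
    [0,-0.004,0],
    [0,-0.004,0],
    [0,-0.004,0],
    [0,-0.004,0],
    [0,-0.004,0],
    [0,-0.004,0],
    [0,-0.004,0],
    [0,-0.004,0],
    [0,-0.004,0]
  ],
  "gripper": [0,0,0,0,0,0,0,0,0,0,0,0,0,0,0,0]
}}

```text
time: 7.87
tool_pos: [0.4977, 0.0953, 0.0465]
tcp_rot: [3.141, 0.034, 0.002]
wrist_force: [3.3, -4.1, 3.2]
width: 0.003
grip_force: 2.6
```

Call:
{"op": "jog_arm", "data": {
  "turn": [
    [0,0,0],
    [0,0,0],
    [0,0,0],
    [0,0,0]
  ],
  "delta_pos": [
    [0,-0.0015,0],
    [0,-0.0015,0],
    [0,0,0],
    [0,0,0]
  ],
  "gripper": [0,0,0,0]
}}

```text
time: 8.2
tool_pos: [0.4976, 0.0984, 0.0465]
tcp_rot: [-3.141, -0.034, -0.002]
wrist_force: [2.5, -3.2, 2.2]
width: -0.0
grip_force: 1.8
```

```bash
python3 - <<'E'
from h import *
s=read_state();im=vision.read_camera('wrist')
print(s['time'],s['tool_pos'],s['wrist_force'])
C=cam('wrist',s)
for c in blobs(im,(105,120,60),(125,255,255),(0,0,512,384),100)[:2]: print(cv2.boundingRect(c),rect(C,c,.038))
E
```

```text
8.2 [0.49757648 0.09838563 0.04648391] [ 2.45950581 -3.1743401   2.22546972]
(132, 167, 171, 119) ((501.49371337890625, 116.0849609375), (67.65808868408203, 86.4686279296875), 0.05684412270784378)
```

Call:
{"op": "jog_arm", "data": {
  "turn": [
    [0,0,0],
    [0,0,0],
    [0,0,0],
    [0,0,0]
  ],
  "delta_pos": [
    [0,-0.001,0],
    [0,-0.001,0],
    [0,-0.001,0],
    [0,0,0]
  ],
  "gripper": [0,0,0,0]
}}

```text
time: 8.58
tool_pos: [0.4973, 0.1009, 0.0464]
tcp_rot: [3.141, 0.034, 0.001]
wrist_force: [3.0, -3.0, 3.5]
width: -0.003
grip_force: 2.5
```

Call:
{"op": "jog_arm", "data": {
  "turn": [
    [0,0,0],
    [0,0,0],
    [0,0,0]
  ],
  "delta_pos": [
    [0,-0.001,0],
    [0,0,0],
    [0,0,0]
  ],
  "gripper": [0,0,0]
}}

```text
time: 8.83
tool_pos: [0.4973, 0.1017, 0.0464]
tcp_rot: [3.141, 0.034, 0.001]
wrist_force: [3.1, -5.9, 2.7]
width: -0.001
grip_force: 2.9
```

Call:
{"op": "jog_arm", "data": {
  "turn": [
    [0,0,0],
    [0,0,0],
    [0,0,0]
  ],
  "delta_pos": [
    [0,-0.001,0],
    [0,0,0],
    [0,0,0]
  ],
  "gripper": [0,0,0]
}}

```text
time: 9.08
tool_pos: [0.4973, 0.1018, 0.0464]
tcp_rot: [3.139, 0.035, 0.001]
wrist_force: [3.6, -8.2, 3.2]
width: -0.002
grip_force: 4.5
```

Call:
{"op": "jog_arm", "data": {
  "turn": [
    [0,0,0],
    [0,0,0],
    [0,0,0]
  ],
  "delta_pos": [
    [0,-0.001,0],
    [0,0,0],
    [0,0,0]
  ],
  "gripper": [0,0,0]
}}

```text
time: 9.33
tool_pos: [0.4973, 0.102, 0.0464]
tcp_rot: [3.138, 0.036, 0.001]
wrist_force: [3.6, -11.8, 3.6]
width: 0.002
grip_force: 6.2
```

Call:
{"op": "jog_arm", "data": {
  "turn": [
    [0,0,0],
    [0,0,0],
    [0,0,0],
    [0,0,0],
    [0,0,0],
    [0,0,0],
    [0,0,0],
    [0,0,0],
    [0,0,0]
  ],
  "delta_pos": [
    [0,0.004,0],
    [0,0.008,0],
    [0,0,-0.02],
    [0,0,-0.03],
    [0,0,-0.03],
    [0,0.02,-0.03],
    [0,0.02,-0.03],
    [0,0,0],
    [0,0,0]
  ],
  "gripper": [0,0,0,0,0,0,0,0,0]
}}

```text
time: 10.08
tool_pos: [0.4987, 0.0518, 0.1879]
tcp_rot: [-3.14, -0.031, -0.004]
wrist_force: [-0.9, 0.1, -0.2]
width: 0.0
grip_force: 0.0
```

```bash
python3 - <<'E'
from h import *
s=read_state();im=vision.read_camera('wrist')
cv2.imwrite('pics/w4.png',im[:,:,::-1])
print(s['time'],s['tool_pos'],s['wrist_force'])
C=cam('wrist',s)
for c in blobs(im,(105,120,60),(125,255,255),(0,0,512,384),100)[:2]: print(cv2.boundingRect(c),rect(C,c,.038))
E
```

```text
10.0833 [0.49870579 0.05181681 0.18785743] [-0.94203361  0.06200281 -0.23128975]
(136, 140, 92, 76) ((497.0052185058594, 119.39277648925781), (86.911376953125, 75.19210815429688), 89.93731689453125)
```

View pics/w4.png

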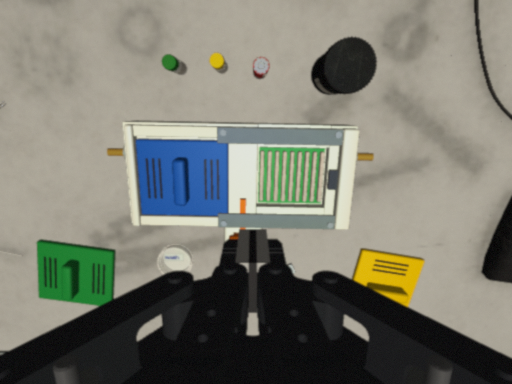

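The cover rests against the end stop at px (182,177), measured y 0.119. The filter is open, the catch at (243,206) is behind the cover, and the bystanders are standing where they were. Handing in.

```bash
python3 -c "
from workcell import ticket
print(ticket.finish_job())"
```

```text
the job is handed in; nothing more can be done
None
```

The filter box is open: I pressed the tab to its stop, let it go, and pushed the cover by its rib against the end stop; nothing else looked moved in the last picture, and I handed the job in at about 10 s.

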